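Swing out the stabiliser of the roller stand and set its screw foot down

ROBOT

A 6-joint arm with a two-finger parallel gripper is mounted at the origin on a cart in front of the work surface, level with it; the furniture and walls round the work are solid. World frame = base frame: x ahead of the robot, y to its left, z up, the work surface at z = 0. Lengths are in m, angles in rad, forces in N, time in s.
With the tool pointing down it reaches from about 0.275 to 0.775 m from the base axis. Payload 14.6 kg.
Tool frame: the origin (TCP) lies where the fingers leave the gripper's body, on its centre line; the fingertips stand r.tips_ahead ahead of it and the grasp point (between the pads) lies 54 mm ahead of it (r.tips_ahead is the distance from the TCP to the fingertips, in m); y points along the fingers, x is the direction in which the jaws open and shut, and the axes are right-handed (so a half turn about y gives the same grasp; the last joint's range is limited). The gripper opens to 85 mm and grips with 20 to 120 N. Pads are 22 mm wide; open, the fingers measure 114 mm over their backs; the gripper's body (76 mm by 85 mm) begins 54 mm behind the grasp point. The pads swing forward as they close: fully open they stand 13 mm farther back than shut.
Start: joints at [1.034, 0.263, -0.048, 1.259, 0, 1.415], TCP at [0.196, 0.487, 0.304] pointing down, gripper open.
Joint ranges: [-2.65, 2.65], [-0.89, 1.7], [-1.18, 1.37], [-2.13, 2.11], [-1.35, 1.29], [-3.14, 3.14]. Speed limits (rad/s): [1.89, 1.89, 2.57, 2.79, 3.14, 3.14].

INTERFACE

Orientations are given as a unit quaternion [x, y, z, w].
In Python, from cell import r gives the robot as it stands. The module is installed in compiled form; this text tells all that it offers.
- The arm moves only by the tool arm_command, never from a script. Its argument "series" is a list of rows, each a list of 2 entries, a list of its own where there are three numbers: the shift along the tool's x, y, z in m, then the turn about the tool's y in rad. In form: [[[x, y, z], spin], ...]. A call has 1 to 10 rows; each row shifts and turns the commanded pose from where the row before left it, along the tool's axes as they then stand; what a row does not reach is not made up. A row lasts 1/10 s, in which the tool goes at most 50 mm and 8.59 degrees, less where a joint would pass 70% of its speed; a pose out of reach is approached as far as the arm can. A call is refused whole if a number of a shift passes 0.05 or a number of a turn 0.15, either way. A call with a gripper value outside its range is refused whole. "hand" is the closure, from 0 (fully open) to 1 (shut), set as the call begins (left out, the last holds). The fingers move at their own pace and stop on an object; "force" is the grip in N (left out, the last holds). Time passes only in rows, so rows that do not move let the fingers close. It gives the time, the measured TCP pose, the force and the opening at its end, in the units of the state.
- r.sense(): the state, without advancing time (a new reading comes with each control period).
- r.read_camera(name): name is "scene" or "top" or "wrist"; returns the picture (400x640x3 uint8, red, green, blue); there is no depth.
- r.calibration(name): a dict with "fovy" (degrees; the focal length in pixels is half the picture's height over the tangent of half this angle, whatever the lens; pixels are square), "cx", "cy" (the principal point, pixels), "k1" (the pictures are not rectified: a ray, as slopes to the right and down, at radius r is drawn at 1 + k1 r^2 times it, then the intrinsics apply), "T" (4x4, takes a point from camera to world coordinates); the wrist camera has in their place "hand_eye" (4x4, takes a point from camera to tool coordinates, whose origin is the TCP and whose axes are the tool frame's). Camera axes: x right, y down, z forward; pixel columns grow to the right and rows downward; lengths in m; the calibration is good to about 2 mm. A picture is of the moment at which its call begins: read the wrist's pose just before it. calibration takes no time and is no camera call.
- r.hand_in(): hands the job in, once; it reports no verdict.
The state is a dict: "clock": time; "joint_pos": joint angles; "joint_vel": joint speeds; "tau": joint torques, N m; "ee_pos": TCP position; "orientation": TCP orientation; "contact_force": force on the tool from outside, world axes, zero at the start; "torque": the same for the moment, N m; "opening": finger opening in m.
Only numpy, scipy, OpenCV 4.12 (cv2) and the standard library are available. Lean on these libraries where they do the work, as an engineer would, in place of code of your own. Each camera call takes 0.05 s, during which the arm holds its last target.

TASK

The little roller work-support stand has to be steadied before a long board goes over it: swing its stabiliser leg fully out to the stop, then screw down the foot at the end of the leg with its knob (clockwise from above) until it just bears on the bench, and let go. The foot must not jack the stand up off its own four rubber feet; do not tip the stand, ram the foot down or shove the stand along, and leave the wooden blocks and the bench dog alone.

Things in the scene. Friction and masses are not known exactly. Their poses are not given: they have to be found in the camera images.
- stand: Low grey steel work-support stand, loose, 4 to 5.3 kg, with a steel roller (38 mm diameter, 140 long, top 99 mm up) between two cheek plates; base plate 100 x 172 mm on four rubber feet at (+-36, +-72) mm. Origin: bench level under the plate's middle; y along the roller, z up, -x towards the leg. Friction holds it: about 9 N sideways at the leg's end twists it, 6 N down on the knob rocks it.
- leg_pivot (a point): Axis of the bolt on which the stabiliser leg swings, at mid-thickness of the leg, 33 mm above the bench; (-72, 66, 33) mm in the stand's frame.
- leg (a joint): Swing of the leg, a dark steel bar 26 mm wide, 26 to 40 mm above the bench, 140 mm from pivot to screw axis. 0 = folded, lying along the stand's -y; grows as it swings out, clockwise from above, to a solid stop at 1.05 rad. At a, the screw axis is at pivot + 140 mm x (-sin a, -cos a) in the stand's frame. Starts at 0 to 0.3; hinge friction 0.25 N m, stays where left.
- knob (a point): Middle of the black ribbed round knob, 35 mm diameter, 24 high, upright above the leg's end, free all round. Knob, steel screw and foot turn together; clockwise from above = down: right-hand quick thread, 8 mm a turn (1.27 mm a rad), so the knob sinks with the foot. The boss below it, 32 mm diameter, reaches to 50 mm above the bench. The screw stays where it is left.
- thread_mid (a point): Point on the screw's axis 47 mm below knob, inside the boss. Running free the screw takes 0.02 to 0.06 N m. Once the pad bears, its drag on the bench adds about 0.01 N m for each newton under the pad, building up within about 0.3 rad of turning; at about 10 to 16 N the stand starts to lift and the moment stops growing.
- foot: Round black foot pad, 40 mm diameter, on the screw's lower end; origin at the centre of its underside, 82 mm below knob. It starts 2 to 5 mm above the bench, differently each time. Measured poses are too coarse to tell when it bears; the turning moment tells.
- caul_1: Bystander: grey-brown wooden block 162 x 51 x 28 mm, the long one nearer to the rightmost pipe clamp, on its left. Origin under its middle.
- caul_4: Bystander: wooden block 96 x 63 x 22 mm lying close beside the rightmost pipe clamp, on its left. Origin under its middle.
- bench_dog: Bystander: small wooden bench dog, a stubby round peg with a wider head, 26 mm diameter, 56 high, standing upright on the bench left of the rightmost pipe clamp. Origin under its middle.

How it is judged:
On the way, in this order (a step that is already met when the one before it is completed fails the run):
1. the leg is swung out to its stop (value of joint leg above 1.01 rad), for 0.2 s.
2. the foot bears on the bench (contact force between foot and anything else above 1 N), for 0.2 s.
At the end, for the whole second after the job is handed in: The leg is out at its stop (above 1.01 rad), the foot bears on the bench with over 1 N, the stand still stands level on its own four feet (tilt under 0.0015 rad, i.e. jacked up less than about 0.4 mm at the foot), within 30 mm of where it was and at rest (value of joint leg above 1.01 rad and contact force between foot and anything else above 1 N and angle between stand's own z axis and vertical below 0.0015 rad and distance of stand from where it was at the start of the episode below 0.03 m and linear speed of stand below 0.01 m/s); the robot touches nothing.
It fails at once if the stand is tipped or jacked well up (angle between stand's own z axis and vertical above 0.02 rad).
It fails at once if the foot is rammed onto the bench (contact force between foot and anything else above 25 N).
It fails at once if the stand is shoved along the bench (distance of stand from where it was at the start of the episode above 0.03 m).
It fails at once if a wooden block or the bench dog is disturbed (distance of any of caul_1, caul_4, bench_dog from where it was at the start of the episode above 0.02 m).
It also fails if it takes over 67 s, if anything falls off the work surface, if the arm or the gripper's body presses on something with over 40 N, if the wrist force passes 120 N, or if a joint passes its speed limit or range.

## Working session

There is one attempt and no reset: what is moved stays moved. The work goes in short steps, Python scripts to look and compute and a tool call to move; the robot and the scene stay as the last step left them, time stands still between calls to the robot, and variables do not carry over. Pictures are saved under pics/ and viewed, and the job is handed in when it is done.

Besides the shell and the picture viewer there is one more tool, called after "Request:" as name(argument=value, ...) on one line, values as JSON. arm_command: Moves the arm, as the interface text tells. Its arguments: {"type":"object","properties":{"series":{"type":"array","items":{"type":"array"}},"hand":{"type":"number"},"force":{"type":"number"}},"required":["series"]}

```bash
mkdir -p pics; ls
python3 - <<'E'
from cell import r
import cv2
s=r.sense()
for k,v in s.items(): print(k,v)
print(r.tips_ahead)
for n in ("scene","top","wrist"):
    print(n,r.calibration(n))
    cv2.imwrite(f"pics/{n}0.png",r.read_camera(n)[:,:,::-1])
E
```

```text
pics
clock 0.0
joint_pos [ 1.03372115e+00  2.63564477e-01 -4.89592711e-02  1.25941690e+00
 -3.69684017e-05  1.41545691e+00]
joint_vel [-4.54264513e-04  2.03839760e-05  2.08853650e-05  8.89436803e-04
 -1.77078997e-04  4.09476339e-04]
tau [-8.04479214e-05 -6.37611151e+01  3.84564149e+01  1.37674689e-02
 -1.62575006e-04  3.11137228e-05]
ee_pos [0.19550234 0.48701565 0.30339532]
orientation [ 0.58595928  0.39570375 -0.39642501 -0.58559156]
contact_force [-0.6802631   0.05403171 -0.45617377]
torque [-0.02520201 -0.01628976  0.01119284]
opening 0.085571820360539
0.0726
scene {'fovy': 45.38152660703827, 'cx': 324.45189124314146, 'cy': 197.94160632445454, 'k1': -0.04327313657106703, 'T': array([[-0.84033849, -0.37861946,  0.38791563,  0.22284602],
       [-0.54196624,  0.57340363, -0.61439472,  0.39847234],
       [ 0.01018957, -0.72653671, -0.6870521 ,  0.69847449],
       [ 0.        ,  0.        ,  0.        ,  1.        ]])}
top {'fovy': 56.822741767675595, 'cx': 312.3736661073377, 'cy': 203.68719149000316, 'k1': -0.06513731395811542, 'T': array([[-0.00392981, -0.99123742,  0.13203386,  0.42022203],
       [-0.99999072,  0.00412825,  0.00122927, -0.14823332],
       [-0.00176357, -0.13202781, -0.99124444,  0.92533825],
       [ 0.        ,  0.        ,  0.        ,  1.        ]])}
wrist {'fovy': 62.91052726433464, 'cx': 314.5502574839385, 'cy': 201.073861487446, 'k1': -0.05364566416938854, 'hand_eye': array([[ 9.99999892e-01, -4.64813915e-04,  4.03193958e-06,
        -9.63226729e-04],
       [-1.29082516e-04, -2.69354196e-01,  9.63041173e-01,
        -7.03790144e-02],
       [-4.46548918e-04, -9.63041069e-01, -2.69354227e-01,
         6.78664380e-02],
       [ 0.00000000e+00,  0.00000000e+00,  0.00000000e+00,
         1.00000000e+00]])}
```

View pics/scene0.png

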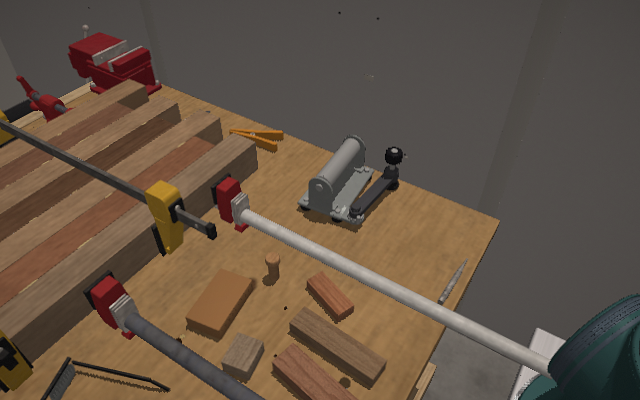

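View pics/top0.png

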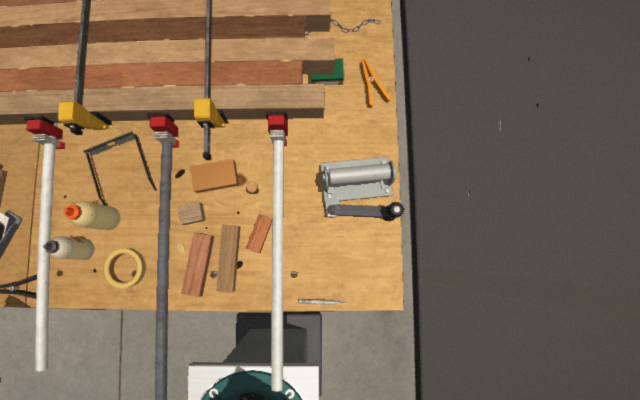

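View pics/wrist0.png

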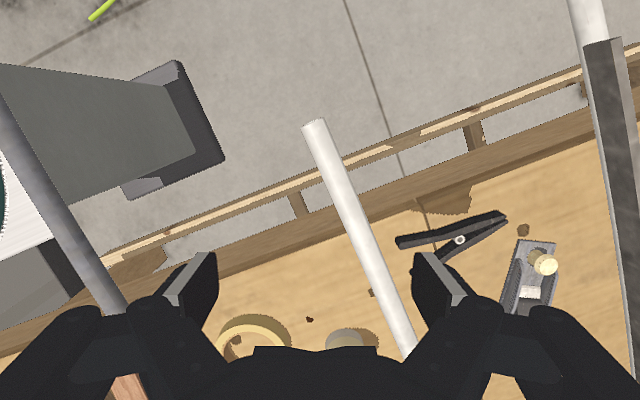

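```bash
python3 - <<'E'
import cv2, numpy as np
a=cv2.imread("pics/scene0.png")[120:230,290:420]
b=cv2.imread("pics/top0.png")[145:230,310:415]
a=cv2.resize(a,None,fx=4,fy=4,interpolation=cv2.INTER_CUBIC)
b=cv2.resize(b,None,fx=6,fy=6,interpolation=cv2.INTER_CUBIC)
cv2.imwrite("pics/scene0z.png",a);cv2.imwrite("pics/top0z.png",b)
E
cat > h.py <<'E'
import numpy as np, cv2
from cell import r
from scipy.spatial.transform import Rotation as R
def cam(name,s=None):
    c=r.calibration(name)
    if name=="wrist":
        s=s or r.sense(); T=np.eye(4);T[:3,:3]=R.from_quat(s["orientation"]).as_matrix();T[:3,3]=s["ee_pos"]
        T=T@c["hand_eye"]
    else: T=c["T"]
    f=200/np.tan(np.radians(c["fovy"]/2))
    return c,f,T
def ray(name,uv,s=None):
    c,f,T=cam(name,s)
    d=np.array([(uv[0]-c["cx"])/f,(uv[1]-c["cy"])/f]); q=d.copy()
    for _ in range(20): q=d/(1+c["k1"]*(q@q))
    v=T[:3,:3]@np.array([q[0],q[1],1.]); return T[:3,3],v/np.linalg.norm(v)
def plane(name,uv,z,s=None):
    o,v=ray(name,uv,s); return o+v*(z-o[2])/v[2]
def proj(name,p,s=None):
    c,f,T=cam(name,s)
    q=T[:3,:3].T@(np.array(p)-T[:3,3]); q=q[:2]/q[2]; q=q*(1+c["k1"]*(q@q))
    return q*f+[c["cx"],c["cy"]]
def tri(rays):
    A=np.zeros((3,3));b=np.zeros(3)
    for o,v in rays:
        P=np.eye(3)-np.outer(v,v);A+=P;b+=P@o
    p=np.linalg.solve(A,b)
    return p,[np.linalg.norm((np.eye(3)-np.outer(v,v))@(p-o)) for o,v in rays]
E
```

```text
(no output)
```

View pics/scene0z.png

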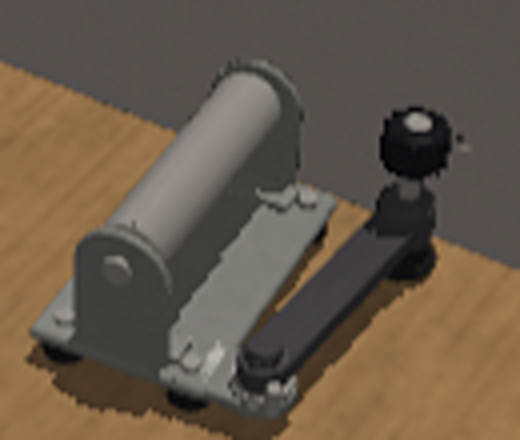

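View pics/top0z.png

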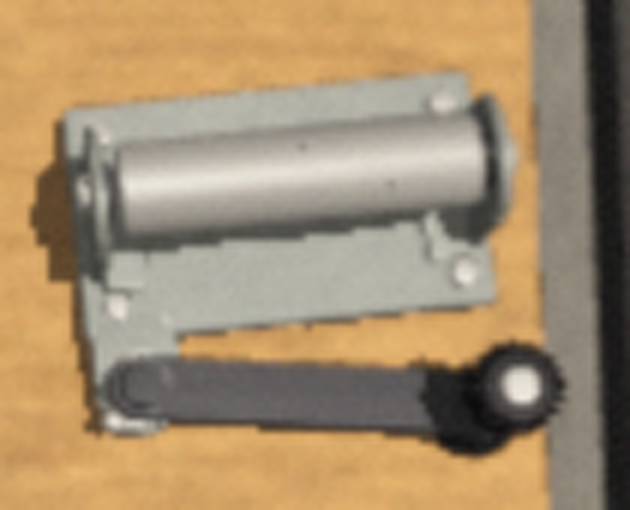

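Run:
```python
from h import *
t=lambda u,v:np.array([u/6+310,v/6+145])
s=lambda u,v:np.array([u/4+290,v/4+120])
print("knob",tri([ray("top",t(519,388)),ray("scene",s(415,142))]))
print("pivot",tri([ray("top",t(135,385)),ray("scene",s(262,355))]), plane("top",t(135,385),0.045))
B=[plane("top",t(*p),0.022) for p in [(442,100),(465,270),(118,305)]]
print(B, tri([ray("top",t(118,305)),ray("scene",s(187,357))]),tri([ray("top",t(465,270)),ray("scene",s(308,197))]))
print([np.linalg.norm(B[i]-B[j]) for i,j in((0,1),(1,2))])
d=B[2]-B[1];yaw=np.arctan2(-d[0],d[1]);print("yaw",yaw)
d=B[0]-B[1];print("yaw",np.arctan2(d[1],d[0]))
c=(B[0]+B[2])/2;print("centre",c)
for yw in (yaw,):
  M=np.array([[np.cos(yw),-np.sin(yw)],[np.sin(yw),np.cos(yw)]])
  pv=c[:2]+M@[-.072,.066];print("pivot pred",pv)
  for a in (0,.1,.2,.3,1.05): print(a,pv+.14*M@[-np.sin(a),-np.cos(a)])
```

```text
knob (array([ 0.51907198, -0.34043563,  0.0820032 ]), [np.float64(0.0012979722447593201), np.float64(0.0012979722447595313)])
pivot (array([ 0.52490444, -0.19516498,  0.04335234]), [np.float64(0.0007300479939041452), np.float64(0.0007300479939040843)]) [ 0.52402825 -0.19534564  0.045     ]
[array([ 0.64621599, -0.32649629,  0.022     ]), array([ 0.57405765, -0.33379958,  0.022     ]), array([ 0.55995573, -0.18994011,  0.022     ])] (array([ 0.56146448, -0.18879291,  0.02678483]), [np.float64(0.0024134611906249585), np.float64(0.0024134611906247595)]) (array([ 0.57441068, -0.33302621,  0.0243747 ]), [np.float64(0.0008066158732547931), np.float64(0.0008066158732547153)])
[np.float64(0.07252698898280706), np.float64(0.14454899602928406)]
yaw 0.09771349533416832
yaw 0.10086854575231746
centre [ 0.60308586 -0.2582182   0.022     ]
pivot pred [ 0.52499048 -0.19955721]
0 [ 0.53864861 -0.33888939]
0.1 [ 0.52467037 -0.33955685]
0.2 [ 0.51069532 -0.33882547]
0.3 [ 0.49686311 -0.33670258]
1.05 [ 0.4109264  -0.28073225]
```

```bash
cat > st.py <<'E'
from h import *
s=r.sense();M=R.from_quat(s["orientation"]).as_matrix()
print("t",s["clock"],"pos",s["ee_pos"].round(4) if hasattr(s["ee_pos"],'round') else s["ee_pos"],"op",round(s["opening"],4))
print("toolX az",round(np.degrees(np.arctan2(M[1,0],M[0,0])),2),"toolY",M[:,1].round(4),"toolZ az",round(np.degrees(np.arctan2(M[1,2],M[0,2])),2))
print("j",np.round(s["joint_pos"],3),"F",np.round(s["contact_force"],2),"T",np.round(s["torque"],3),"tau6",np.round(s["tau"][5],3))
import sys
if len(sys.argv)>=4:
    d=np.array([float(x) for x in sys.argv[1:4]])-np.array(s["ee_pos"]); print("shift in tool axes", (M.T@d).round(4))
E
python3 st.py 0.519 -0.34 0.30
```

```text
t 0.15 pos [0.1956 0.4871 0.3035] op 0.0854
toolX az 68.12 toolY [-4.e-04 -7.e-04 -1.e+00] toolZ az 158.12
j [ 1.034  0.263 -0.049  1.259 -0.     1.415] F [0.37 0.03 0.29] T [ 0.049 -0.008 -0.029] tau6 0.0
shift in tool axes [-0.647   0.004  -0.6083]
```

Request:
arm_command(series=[[[-0.03,0,-0.028],0],[[-0.03,0,-0.028],0],[[-0.03,0,-0.028],0],[[-0.03,0,-0.028],0],[[-0.03,0,-0.028],0],[[-0.03,0,-0.028],0],[[-0.03,0,-0.028],0],[[-0.03,0,-0.028],0],[[-0.03,0,-0.028],0],[[-0.03,0,-0.028],0]])

```text
clock: 1.15
ee_pos: [0.3438, 0.1029, 0.3039]
orientation: [0.586, 0.396, -0.396, -0.586]
contact_force: [1.1, 0.4, -0.5]
opening: 0.0853
```

Request:
arm_command(series=[[[-0.03,0,-0.028],0],[[-0.03,0,-0.028],0],[[-0.03,0,-0.028],0],[[-0.03,0,-0.028],0],[[-0.03,0,-0.028],0],[[-0.03,0,-0.028],0],[[-0.03,0,-0.028],0],[[-0.03,0,-0.028],0],[[-0.03,0,-0.028],0],[[0,0,0],0]])

```text
clock: 2.15
ee_pos: [0.4781, -0.2438, 0.3027]
orientation: [-0.586, -0.395, 0.395, 0.586]
contact_force: [-0.4, 1.3, 0.1]
opening: 0.085
```

```bash
python3 st.py 0.519 -0.34 0.30
```

```text
t 2.15 pos [ 0.4781 -0.2438  0.3027] op 0.085
toolX az 67.96 toolY [-6.e-04 -2.e-04 -1.e+00] toolZ az 157.96
j [-0.623  0.284 -0.022  1.265 -0.    -0.239] F [-0.41  1.28  0.13] T [0.028 0.088 0.011] tau6 -0.701
shift in tool axes [-0.0738  0.0027 -0.0741]
```

Request:
arm_command(series=[[[0,0,0],-0.143],[[0,0,0],-0.143],[[0,0,0],-0.143],[[0,0,0],-0.143],[[0,0,0],-0.143],[[0,0,0],-0.143],[[0,0,0],-0.143],[[0,0,0],-0.143],[[0,0,0],-0.143],[[0,0,0],-0.143]])

```text
clock: 3.15
ee_pos: [0.4767, -0.2394, 0.3038]
orientation: [0.18, 0.684, -0.684, -0.181]
contact_force: [-0.5, 0.3, 0.5]
opening: 0.0854
```

```bash
python3 st.py 0.54 -0.33 0.28; python3 -c "
from h import *
cv2.imwrite('pics/w1.png',r.read_camera('wrist')[:,:,::-1])"
```

```text
t 3.15 pos [ 0.4767 -0.2394  0.3038] op 0.0854
toolX az 150.41 toolY [-4.e-04  4.e-04 -1.e+00] toolZ az -119.59
j [-0.618  0.278 -0.027  1.266  0.    -1.673] F [-0.51  0.25  0.46] T [ 0.045 -0.008  0.045] tau6 2.996
shift in tool axes [-0.0998  0.0237  0.0476]
```

View pics/w1.png

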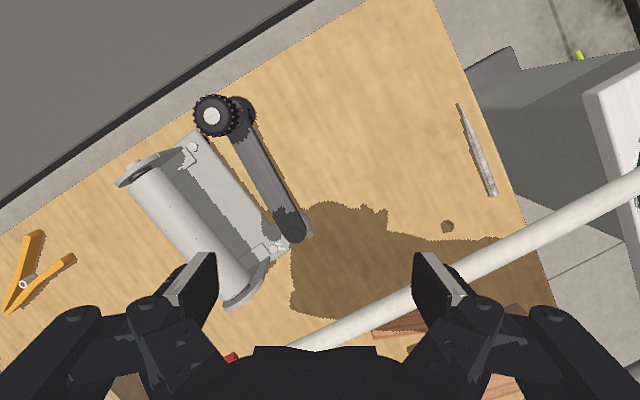

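```bash
cat > knob.py <<'E'
from h import *
import sys
def find(img,approx,w=30):
    u,v=[int(x) for x in approx]
    g=img[v-w:v+w,u-w:u+w].astype(int)
    m=((g.min(2)>150)).astype(np.uint8)
    n,l,st,c=cv2.connectedComponentsWithStats(m)
    return [(c[i]+[u-w,v-w],st[i,4]) for i in range(1,n)]
E
python3 - <<'E'
from h import *
from knob import find
im=cv2.imread("pics/w1.png")
s=r.sense()
c=find(im,(213,116),16);print(c)
uv=max(c,key=lambda x:x[1])[0]
for z in (.096,.099): print("knob",plane("wrist",uv,z,s))
print("pivot",plane("wrist",(291,227),.045,s))
print(tri([ray("wrist",uv,s),ray("top",(519/6+310,384/6+145))]))
z=cv2.resize(im[80:250,100:320],None,fx=3,fy=3,interpolation=cv2.INTER_CUBIC);cv2.imwrite("pics/w1z.png",z)
E
```

```text
[(array([198.5, 100. ]), np.int32(2)), (array([211.27477477, 115.28828829]), np.int32(222))]
knob [ 0.52028189 -0.33833199  0.096     ]
knob [ 0.5194532  -0.33791628  0.099     ]
pivot [ 0.52425331 -0.20669115  0.045     ]
(array([ 0.51697871, -0.33616059,  0.1062706 ]), [np.float64(0.000853066588313265), np.float64(0.0008530665883132445)])
```

View pics/w1z.png

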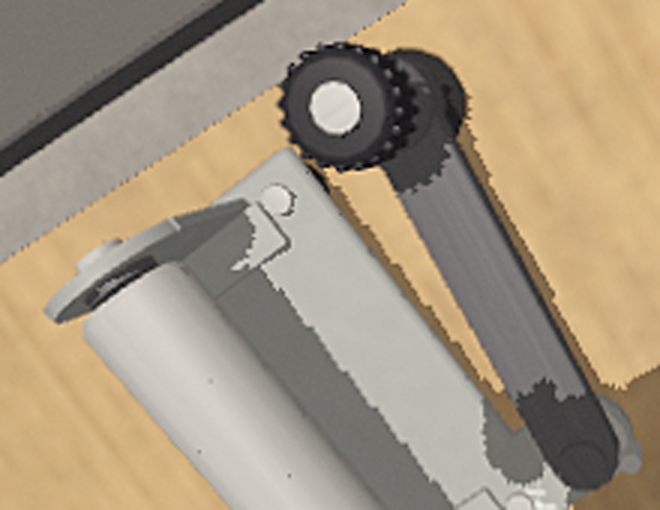

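```bash
python3 - <<'E'
from h import *
for a,b in [((528,58),(340,13)),((536,105),(378,18)),((500,125),(372,77)),((468,192),(404,156))]:
    print(tri([ray("top",a),ray("scene",b)]))
print(plane("top",(400,200),0),plane("top",(412,200),0))
E
python3 st.py .511 -.333 .18
```

```text
(array([ 0.81587879, -0.59786868,  0.22797622]), [np.float64(0.0013507608193750382), np.float64(0.0013507608193750126)])
(array([ 0.70813444, -0.5941041 ,  0.24177316]), [np.float64(0.0001694734623916954), np.float64(0.00016947346239164435)])
(array([ 0.71952217, -0.6034274 ,  0.080454  ]), [np.float64(0.0037091913955027305), np.float64(0.003709191395502818)])
(array([ 0.59300236, -0.59833132, -0.12183611]), [np.float64(0.001024785355399717), np.float64(0.0010247853553999504)])
[ 0.55198694 -0.36939454  0.        ] [ 0.55186887 -0.40009573  0.        ]
t 3.2 pos [ 0.4767 -0.2394  0.3038] op 0.0856
toolX az 150.93 toolY [-4.e-04  3.e-04 -1.e+00] toolZ az -119.07
j [-0.618  0.278 -0.027  1.266  0.    -1.682] F [ 0.99 -0.43  0.22] T [-0.015  0.003  0.006] tau6 2.434
shift in tool axes [-0.0755  0.1238  0.0651]
```

Request:
arm_command(series=[[[-0.025,0,0.022],0],[[-0.025,0.02,0.022],0],[[-0.0255,0.04,0.021],0],[[0,0.04,0],0],[[0,0,0],0],[[0,0,0],0]])

```text
clock: 3.8
ee_pos: [0.5093, -0.3322, 0.2061]
orientation: [0.183, 0.683, -0.683, -0.183]
contact_force: [-0.3, 0.5, -0.2]
opening: 0.0856
```

```bash
python3 st.py .511 -.333 .136; python3 -c "
from h import *
cv2.imwrite('pics/w2.png',r.read_camera('wrist')[:,:,::-1])"
```

```text
t 3.8 pos [ 0.5093 -0.3322  0.2061] op 0.0856
toolX az 149.98 toolY [-7.e-04  8.e-04 -1.e+00] toolZ az -120.02
j [-0.712  0.447 -0.032  1.092  0.    -1.759] F [-0.26  0.5  -0.22] T [ 0.021 -0.019 -0.007] tau6 0.041
shift in tool axes [-0.0019  0.0701 -0.0002]
```

View pics/w2.png

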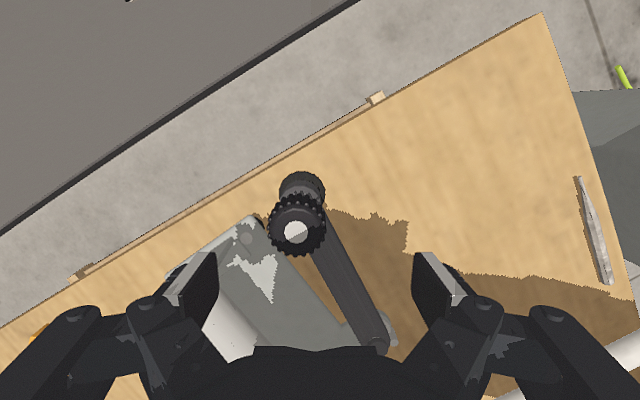

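Run:
```python
from h import *
s=r.sense()
for z in (.096,.099): 
  p=plane("wrist",(295.5,232),z,s); M=R.from_quat(s["orientation"]).as_matrix()
  print(p,"rel tool",(M.T@(p-s["ee_pos"])).round(4))
print(plane("wrist",(375,342),.05,s))
```

```text
[ 0.52047251 -0.33779501  0.096     ] rel tool [-0.0117  0.1113 -0.0008]
[ 0.51972946 -0.33869453  0.099     ] rel tool [-0.0115  0.1083  0.0003]
[ 0.52499298 -0.20695638  0.05      ]
```

Request:
arm_command(series=[[[0,0.03,0],0],[[0,0.03,0],0],[[0,0.01,0],0],[[0,0,0],0],[[0,0,0],0]], hand=0.28, force=20)

```text
clock: 4.35
ee_pos: [0.5102, -0.3332, 0.1374]
orientation: [-0.183, -0.683, 0.683, 0.182]
contact_force: [-1.1, 0.5, -0.2]
opening: 0.0618
```

```bash
python3 st.py; python3 -c "
from h import *
cv2.imwrite('pics/w3.png',r.read_camera('wrist')[:,:,::-1])"
```

```text
t 4.35 pos [ 0.5102 -0.3332  0.1374] op 0.0618
toolX az 150.06 toolY [ 0.0018 -0.0015 -1.    ] toolZ az -119.95
j [-0.712  0.496 -0.147  0.925  0.    -1.76 ] F [-1.13  0.5  -0.21] T [-0.002 -0.014  0.03 ] tau6 0.01
```

View pics/w3.png

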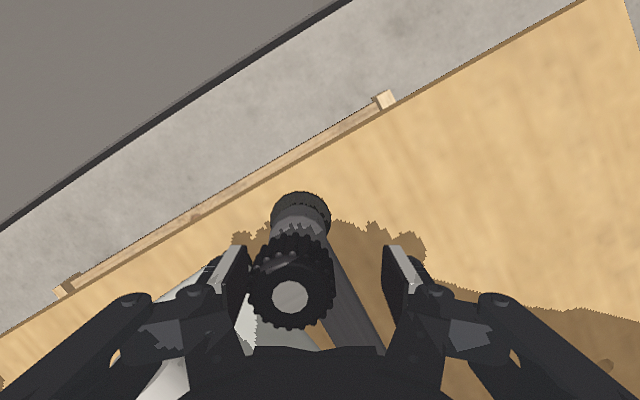

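Request:
arm_command(series=[[[0.0072,0,0.0033],0],[[0.0073,0,0.0033],0],[[0.0066,0,0.0023],0],[[0.0067,0,0.0022],0],[[0.0068,0,0.0016],0],[[0.0068,0,0.0015],0],[[0.007,0,0.0009],0],[[0.0069,0,0.0008],0]])

```text
clock: 5.2
ee_pos: [0.453, -0.3187, 0.1353]
orientation: [0.183, 0.683, -0.683, -0.183]
contact_force: [0.5, -2.4, -0.7]
opening: 0.0617
```

```bash
python3 st.py; python3 -c "
from h import *
cv2.imwrite('pics/w4.png',r.read_camera('wrist')[:,:,::-1])"
```

```text
t 5.2 pos [ 0.453  -0.3187  0.1353] op 0.0617
toolX az 150.06 toolY [-2.e-04  2.e-04 -1.e+00] toolZ az -119.94
j [-0.76   0.417 -0.297  0.857  0.    -1.808] F [ 0.52 -2.45 -0.67] T [-0.468 -0.288 -0.003] tau6 0.035
```

View pics/w4.png

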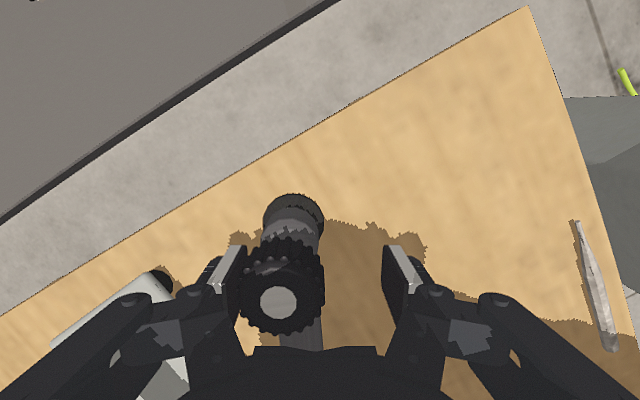

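Request:
arm_command(series=[[[0.007,0,0.0002],0],[[0.007,0,0.0002],0],[[0.007,0,-0.0005],0],[[0.0069,0,-0.0006],0],[[0.0069,0,-0.0012],0],[[0.0069,0,-0.0013],0],[[0.0068,0,-0.0018],0],[[0.004,0,-0.0012],0]])

```text
clock: 6.05
ee_pos: [0.4107, -0.2869, 0.1353]
orientation: [0.183, 0.683, -0.683, -0.183]
contact_force: [1.4, -2.0, -1.1]
opening: 0.0613
```

```bash
python3 st.py; python3 -c "
from h import *
s=r.sense();M=R.from_quat(s['orientation']).as_matrix()
im=r.read_camera('wrist')[:,:,::-1]
cv2.imwrite('pics/w5.png',im)
print('F tool',M.T@s['contact_force'])
print('stop expected rel tool', M.T@(np.array([.411,-.279,.085])-s['ee_pos']))"
```

```text
t 6.05 pos [ 0.4107 -0.2869  0.1353] op 0.0613
toolX az 150.06 toolY [-2.e-04  2.e-04 -1.e+00] toolZ az -119.94
j [-0.773  0.339 -0.429  0.803  0.    -1.821] F [ 1.38 -2.03 -1.08] T [-0.382 -0.25  -0.014] tau6 -0.051
F tool [-2.21148904  1.07559082  1.06828016]
stop expected rel tool [ 0.00366685  0.05034384 -0.00695708]
```

View pics/w5.png

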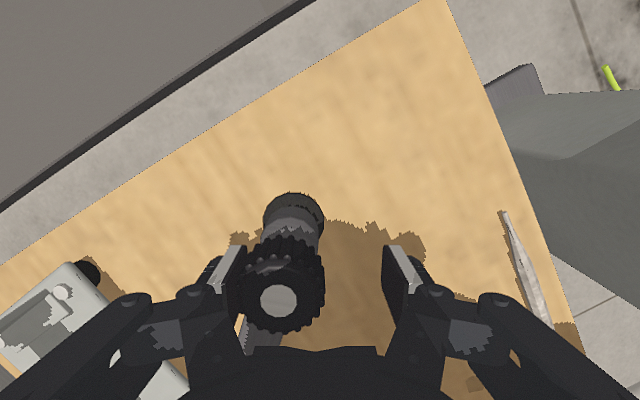

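Request:
arm_command(series=[[[0.003,0,-0.001],0],[[0.003,0,-0.0011],0],[[0.003,0,-0.0012],0],[[0.002,0,-0.0008],0],[[0,0,0],0]])

```text
clock: 6.6
ee_pos: [0.4035, -0.2781, 0.1353]
orientation: [0.183, 0.683, -0.683, -0.183]
contact_force: [0.3, -0.2, 0.4]
opening: 0.0614
```

Request:
arm_command(series=[[[0.001,0,-0.0004],0],[[0.001,0,-0.0004],0],[[0,0,0],0]])

```text
clock: 6.9
ee_pos: [0.4024, -0.2767, 0.1353]
orientation: [-0.183, -0.683, 0.683, 0.183]
contact_force: [1.5, -1.9, 0.0]
opening: 0.0612
```

Request:
arm_command(series=[[[0.001,0,-0.0004],0],[[0,0,0],0]])

```text
clock: 7.1
ee_pos: [0.4017, -0.2758, 0.1353]
orientation: [0.183, 0.683, -0.683, -0.183]
contact_force: [0.5, -1.1, 0.2]
opening: 0.0617
```

Request:
arm_command(series=[[[0.001,0,-0.0005],0],[[0,0,0],0]])

```text
clock: 7.3
ee_pos: [0.4011, -0.2748, 0.1353]
orientation: [0.183, 0.683, -0.683, -0.183]
contact_force: [1.2, -1.1, 0.4]
opening: 0.0611
```

Request:
arm_command(series=[[[0.001,0,-0.0005],0],[[0,0,0],0]])

```text
clock: 7.5
ee_pos: [0.4004, -0.2739, 0.1353]
orientation: [-0.183, -0.683, 0.683, 0.183]
contact_force: [0.4, -1.4, 0.3]
opening: 0.0613
```

Request:
arm_command(series=[[[0.001,0,-0.0005],0],[[0,0,0],0]])

```text
clock: 7.7
ee_pos: [0.3998, -0.2729, 0.1353]
orientation: [0.183, 0.683, -0.683, -0.183]
contact_force: [0.5, -1.2, 0.3]
opening: 0.0611
```

Request:
arm_command(series=[[[0.001,0,-0.0005],0],[[0,0,0],0]])

```text
clock: 7.9
ee_pos: [0.3993, -0.2722, 0.1354]
orientation: [-0.183, -0.683, 0.683, 0.183]
contact_force: [1.7, -1.3, -0.8]
opening: 0.0616
```

Request:
arm_command(series=[[[0.001,0,-0.0005],0],[[0,0,0],0]])

```text
clock: 8.1
ee_pos: [0.3989, -0.2715, 0.1355]
orientation: [-0.183, -0.683, 0.683, 0.182]
contact_force: [2.3, -4.5, 0.2]
opening: 0.0615
```

```bash
python3 st.py; python3 -c "
from h import *
cv2.imwrite('pics/w6.png',r.read_camera('wrist')[:,:,::-1])
cv2.imwrite('pics/t6.png',r.read_camera('top')[145:265,290:420,::-1].repeat(4,0).repeat(4,1))"
```

```text
t 8.1 pos [ 0.3989 -0.2715  0.1355] op 0.0615
toolX az 150.05 toolY [ 6.e-04 -8.e-04 -1.e+00] toolZ az -119.95
j [-0.767  0.311 -0.474  0.785 -0.    -1.815] F [ 2.34 -4.49  0.23] T [-0.824 -0.432 -0.114] tau6 -0.082
```

View pics/w6.png

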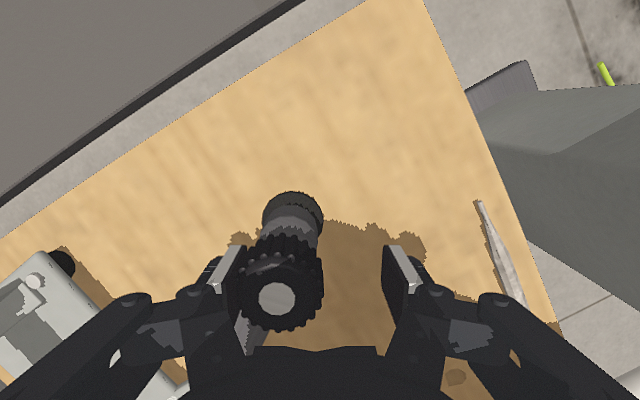

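View pics/t6.png

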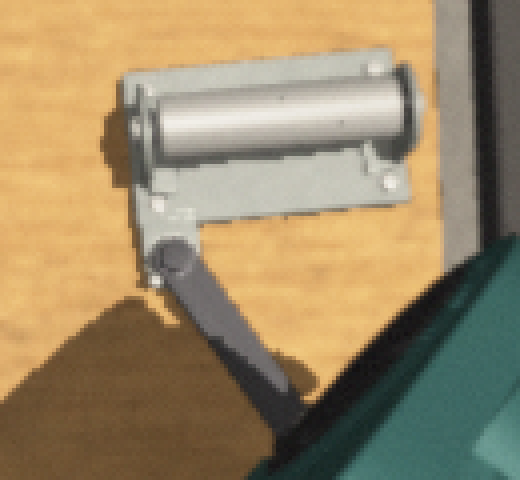

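Run:
```python
from h import *
from knob import find
s=r.sense();M=R.from_quat(s["orientation"]).as_matrix()
im=cv2.imread("pics/w6.png")
c=find(im,(277,298),25);uv=max(c,key=lambda x:x[1])[0];print(c)
for z in (.096,.099):
  p=plane("wrist",uv,z,s); print(p,"rel tool",(M.T@(p-s["ee_pos"])).round(4))
z=im[180:360,180:440];cv2.imwrite("pics/w6z.png",cv2.resize(z,None,fx=3,fy=3,interpolation=cv2.INTER_CUBIC))
print("proj of pad tip points", [proj("wrist",s["ee_pos"]+M@np.array([-.0308,y,zz]),s).round(1) for y in (.054,.0726) for zz in (-.011,0,.011)])
```

```text
Traceback (most recent call last):
ValueError: max() iterable argument is empty
```

Run:
```python
from h import *
s=r.sense();M=R.from_quat(s["orientation"]).as_matrix()
im=cv2.imread("pics/w6.png")
g=im[275:322,252:303].min(2); m=(g>115).astype(np.uint8)
n,l,st,c=cv2.connectedComponentsWithStats(m)
i=1+np.argmax(st[1:,4]);uv=c[i]+[252,275];print(uv,st[i])
for z in (.096,.099):
  p=plane("wrist",uv,z,s); print(p,"rel tool",(M.T@(p-s["ee_pos"])).round(4))
z=im[180:360,180:440];cv2.imwrite("pics/w6z.png",cv2.resize(z,None,fx=3,fy=3,interpolation=cv2.INTER_CUBIC))
print("pad points", [proj("wrist",s["ee_pos"]+M@np.array([-.0308,y,zz]),s).round(1) for y in (.054,.0726) for zz in (-.011,0,.011)])
```

```text
[276.47332577 298.52667423] [  7   8  36  32 881]
[ 0.41210535 -0.27864471  0.096     ] rel tool [-0.0149  0.0395 -0.0005]
[ 0.41081002 -0.28008289  0.099     ] rel tool [-0.0145  0.0365  0.0014]
pad points [array([244.7, 301.1]), array([243.1, 278.5]), array([241.4, 254.8]), array([252.4, 279.8]), array([251.2, 259.4]), array([249.9, 238. ])]
```

View pics/w6z.png

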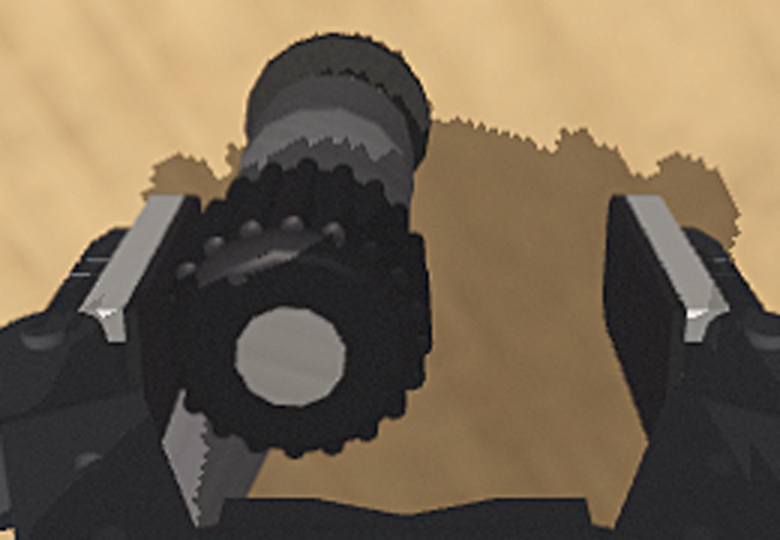

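Request:
arm_command(series=[[[-0.007,0,0.0003],0],[[-0.007,0,0.0002],0],[[0,0,0],0],[[0,0,0],0],[[0,0,0],0],[[0,0,0],0]], hand=0.54)

```text
clock: 8.8
ee_pos: [0.4103, -0.2784, 0.1352]
orientation: [0.182, 0.683, -0.683, -0.183]
contact_force: [-0.6, 0.3, -0.1]
opening: 0.039
```

```bash
cat > look.py <<'E'
from h import *
import sys
s=r.sense();M=R.from_quat(s["orientation"]).as_matrix()
im=r.read_camera('wrist')[:,:,::-1].copy()
z=im[180:360,180:440];cv2.imwrite("pics/%s.png"%sys.argv[1],cv2.resize(z,None,fx=3,fy=3,interpolation=cv2.INTER_CUBIC))
print("F tool",(M.T@s["contact_force"]).round(2),"T",np.round(s["torque"],3))
E
python3 st.py; python3 look.py w7
```

```text
t 8.8 pos [ 0.4103 -0.2784  0.1352] op 0.039
toolX az 150.06 toolY [-5.e-04  5.e-04 -1.e+00] toolZ az -119.94
j [-0.761  0.332 -0.442  0.798  0.    -1.809] F [-0.62  0.27 -0.11] T [0.009 0.02  0.044] tau6 -0.0
F tool [0.67 0.11 0.07] T [0.009 0.02  0.044]
```

View pics/w7.png

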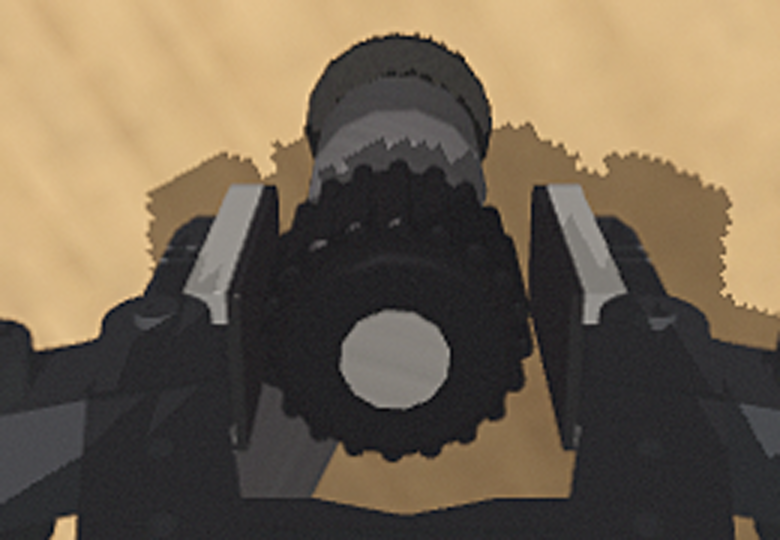

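Request:
arm_command(series=[[[-0.0013,0,0],0],[[0,0,0],0],[[0,0,0],0]])

```text
clock: 9.15
ee_pos: [0.4117, -0.2793, 0.1353]
orientation: [0.183, 0.683, -0.683, -0.183]
contact_force: [0.3, -0.5, 0.4]
opening: 0.0393
```

Request:
arm_command(series=[[[0,0,0],0],[[0,0,0],0],[[0,0,0],0],[[0,0,0],0]], hand=0.65, force=20)

```text
clock: 9.55
ee_pos: [0.4116, -0.2792, 0.1354]
orientation: [0.183, 0.683, -0.683, -0.183]
contact_force: [-2.1, 1.5, 3.5]
opening: 0.0348
```

```bash
python3 st.py; python3 look.py w8;python3 st.py
```

```text
t 9.55 pos [ 0.4116 -0.2792  0.1354] op 0.0348
toolX az 150.06 toolY [-1.e-04  0.e+00 -1.e+00] toolZ az -119.94
j [-0.76   0.334 -0.438  0.799 -0.    -1.808] F [-2.07  1.5   3.48] T [0.171 0.268 0.034] tau6 0.009
F tool [ 2.54 -3.48 -0.27] T [0.171 0.268 0.034]
t 9.6 pos [ 0.4116 -0.2793  0.1354] op 0.0342
toolX az 150.06 toolY [-1.e-04 -0.e+00 -1.e+00] toolZ az -119.94
j [-0.76   0.334 -0.438  0.799 -0.    -1.808] F [-1.28  1.19  1.87] T [ 0.151  0.28  -0.03 ] tau6 0.009
```

View pics/w8.png

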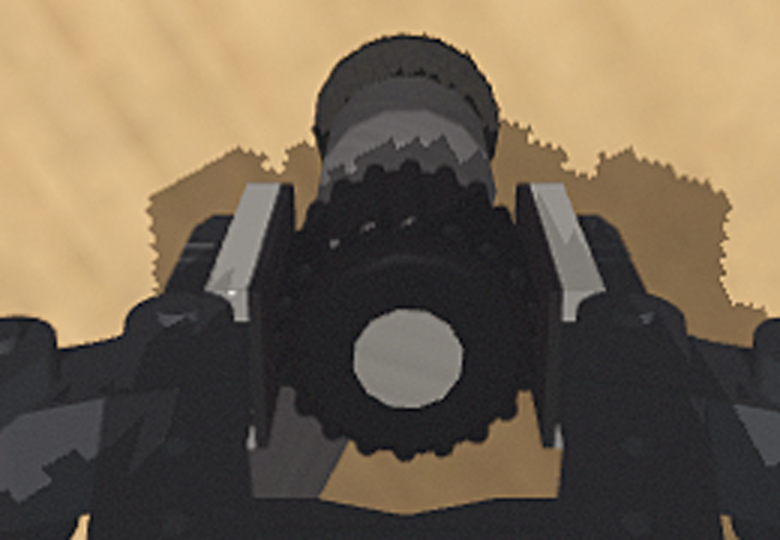

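Request:
arm_command(series=[[[0.0005,-0.0004,0],0],[[0,0,0],0]])

```text
clock: 9.8
ee_pos: [0.4114, -0.2791, 0.1357]
orientation: [0.183, 0.683, -0.683, -0.183]
contact_force: [-0.1, -1.1, -2.5]
opening: 0.0343
```

```bash
cat > avg.py <<'E'
from h import *
import sys
n=int(sys.argv[1]) if len(sys.argv)>1 else 8
F=[];T=[];t6=[]
for i in range(n):
    s=r.sense();F.append(s["contact_force"]);T.append(s["torque"]);t6.append(s["tau"][5])
    if i<n-1: r.read_camera("top")
M=R.from_quat(s["orientation"]).as_matrix()
F=np.array(F);T=np.array(T)
print("t",round(s["clock"],2),"pos",np.round(s["ee_pos"],4),"op",round(s["opening"],4),"j6",round(s["joint_pos"][5],3))
print("Fworld",F.mean(0).round(2),"sd",F.std(0).round(2),"Ftool",(M.T@F.mean(0)).round(2))
print("Tz",T[:,2].mean().round(4),"sd",T[:,2].std().round(3),"T",T.mean(0).round(3),"tau6",np.mean(t6).round(4),np.std(t6).round(4))
E
python3 avg.py 6
```

```text
t 10.05 pos [ 0.4114 -0.2791  0.1357] op 0.0346 j6 -1.809
Fworld [ 1.32 -0.65 -2.18] sd [0.75 0.5  0.34] Ftool [-1.47  2.18 -0.1 ]
Tz 0.0138 sd 0.021 T [-0.249 -0.382  0.014] tau6 0.0026 0.0012
```

Request:
arm_command(series=[[[-0.0002,0.00018,0],0],[[0,0.0001,0],0.08],[[0,0.0001,0],0.08],[[0,0.0001,0],0.08],[[0,0.0001,0],0.08],[[0,0.0001,0],0.08]])

```text
clock: 10.65
ee_pos: [0.4112, -0.279, 0.135]
orientation: [-0.316, -0.633, 0.633, 0.316]
contact_force: [-0.4, -0.6, 0.1]
opening: 0.0345
```

```bash
python3 avg.py 6
```

```text
t 10.9 pos [ 0.4113 -0.279   0.135 ] op 0.0344 j6 -1.411
Fworld [-0.62  0.5   0.23] sd [0.46 0.89 0.35] Ftool [ 0.77 -0.23  0.19]
Tz -0.0327 sd 0.049 T [ 0.015  0.061 -0.033] tau6 -0.0985 1.0643
```

Request:
arm_command(series=[[[0,0.0001,0],0.08],[[0,0.0001,0],0.08],[[0,0.0001,0],0.08],[[0,0.0001,0],0.08],[[0,0.0001,0],0.08],[[0,0.0001,0],0.08],[[0,0.0001,0],0.08],[[0,0.0001,0],0.08]])

```text
clock: 11.7
ee_pos: [0.4112, -0.2788, 0.1342]
orientation: [0.498, 0.502, -0.502, -0.499]
contact_force: [-0.1, 2.6, 1.1]
opening: 0.0346
```

```bash
echo 'print("Tz",T[:,2].round(3),"tau6",np.round(t6,3))' >> avg.py; python3 avg.py 8
```

```text
t 12.05 pos [ 0.4114 -0.2791  0.1342] op 0.0344 j6 -0.77
Fworld [-0.78  1.65  0.61] sd [0.46 0.49 0.64] Ftool [ 1.66 -0.61  0.76]
Tz -0.0334 sd 0.045 T [ 0.28   0.184 -0.033] tau6 -0.0827 0.9109
Tz [ 0.069 -0.036 -0.042 -0.087 -0.058 -0.034 -0.072 -0.007] tau6 [-1.625 -1.232  1.442  0.65   0.174  0.005 -0.038 -0.038]
```

Request:
arm_command(series=[[[0,0.0001,0],0.08],[[0,0.0001,0],0.08],[[0,0.0001,0],0.08],[[0,0.0001,0],0.06],[[0,0,0],0.03],[[0,0,0],0.02],[[0,0,0],0.01],[[0,0,0],0.01],[[0,0,0],0.01],[[0,0,0],0]])

```text
clock: 13.05
ee_pos: [0.4114, -0.2791, 0.1338]
orientation: [-0.584, -0.399, 0.399, 0.584]
contact_force: [0.2, 1.3, -0.5]
opening: 0.0343
```

```bash
python3 avg.py 6
```

```text
t 13.3 pos [ 0.4114 -0.2791  0.1338] op 0.0345 j6 -0.389
Fworld [-0.01  2.42 -0.89] sd [0.25 0.68 0.5 ] Ftool [2.25 0.89 0.89]
Tz 0.0303 sd 0.016 T [ 0.581 -0.067  0.03 ] tau6 0.0767 0.0631
Tz [0.024 0.049 0.013 0.032 0.051 0.012] tau6 [0.204 0.109 0.054 0.035 0.029 0.029]
```

Request:
arm_command(series=[[[0.0003,0.00015,0.0001],0.07],[[0,0.0001,0],0.07],[[0,0.0001,0],0.05],[[0,0,0],0.03],[[0,0,0],0.01],[[0,0,0],0.01],[[0,0,0],0.01],[[0,0,0],0],[[0,0,0],0]])

```text
clock: 14.2
ee_pos: [0.4114, -0.2788, 0.1335]
orientation: [0.629, 0.323, -0.323, -0.629]
contact_force: [0.8, 2.4, -1.0]
opening: 0.0344
```

```bash
python3 avg.py 4
```

```text
t 14.35 pos [ 0.4114 -0.2788  0.1335] op 0.0344 j6 -0.138
Fworld [ 0.64  1.97 -1.37] sd [0.42 0.4  0.39] Ftool [1.97 1.37 0.62]
Tz -0.0012 sd 0.046 T [ 0.426 -0.134 -0.001] tau6 0.0156 0.0106
Tz [-0.021 -0.065  0.051  0.031] tau6 [0.034 0.013 0.008 0.008]
```

Request:
arm_command(series=[[[0.0003,0.0002,0.0001],0.07],[[0,0.0001,0],0.07],[[0,0.0001,0],0.05],[[0,0,0],0.03],[[0,0,0],0.02],[[0,0,0],0.01],[[0,0,0],0.01],[[0,0,0],0.01],[[0,0,0],0.01],[[0,0,0],0.005]])

```text
clock: 15.35
ee_pos: [0.4115, -0.2785, 0.1331]
orientation: [0.669, 0.23, -0.23, -0.669]
contact_force: [0.9, 1.3, -0.1]
opening: 0.0341
```

```bash
python3 avg.py 6
```

```text
t 15.6 pos [ 0.4115 -0.2786  0.1331] op 0.0346 j6 0.148
Fworld [ 0.87  1.16 -0.68] sd [0.53 0.47 0.32] Ftool [1.4  0.68 0.37]
Tz 0.0255 sd 0.027 T [ 0.255 -0.179  0.026] tau6 0.05 0.0425
Tz [ 0.036  0.043 -0.011  0.026 -0.006  0.066] tau6 [0.036 0.004 0.134 0.069 0.034 0.022]
```

Request:
arm_command(series=[[[0.0002,0.0002,0.0001],0.07],[[0,0.0001,0],0.07],[[0,0.0001,0],0.05],[[0,0,0],0.03],[[0,0,0],0.02],[[0,0,0],0.01],[[0,0,0],0.01],[[0,0,0],0.01],[[0,0,0],0.01],[[0,0,0],0.005]])

```text
clock: 16.6
ee_pos: [0.4117, -0.2784, 0.1328]
orientation: [0.695, 0.133, -0.133, -0.694]
contact_force: [1.0, 1.4, 3.7]
opening: 0.0343
```

```bash
python3 avg.py 6
```

```text
t 16.85 pos [ 0.4117 -0.2784  0.1328] op 0.0343 j6 0.433
Fworld [1.36 1.37 4.09] sd [0.4  0.49 0.55] Ftool [ 1.77 -4.09  0.77]
Tz 0.0893 sd 0.037 T [ 0.246 -0.273  0.089] tau6 0.1148 0.0414
Tz [0.165 0.091 0.083 0.077 0.075 0.045] tau6 [0.108 0.067 0.196 0.132 0.099 0.087]
```

Request:
arm_command(series=[[[0.0001,-0.00035,0],0],[[0,0,0],0],[[0,0,0],0.01],[[0,0,0],0.01],[[0,0,0],0.01],[[0,0,0],0.005],[[0,0,0],0.005]])

```text
clock: 17.55
ee_pos: [0.4117, -0.2782, 0.133]
orientation: [-0.697, -0.119, 0.119, 0.697]
contact_force: [1.8, -0.2, -2.7]
opening: 0.0343
```

```bash
python3 avg.py 8
```

```text
t 17.9 pos [ 0.4117 -0.2782  0.133 ] op 0.0345 j6 0.473
Fworld [ 2.16  0.3  -3.62] sd [0.32 0.47 0.44] Ftool [ 2.13  3.62 -0.43]
Tz 0.069 sd 0.033 T [ 0.101 -0.439  0.069] tau6 0.059 0.0475
Tz [0.121 0.076 0.105 0.012 0.039 0.072 0.076 0.051] tau6 [-0.001 -0.002  0.154  0.098  0.067  0.055  0.051  0.05 ]
```

Request:
arm_command(series=[[[0.0003,0.00016,0],0],[[0,0,0],0],[[0,0,0],0.01],[[0,0,0],0.01],[[0,0,0],0.01],[[0,0,0],0.005],[[0,0,0],0.005]])

```text
clock: 18.6
ee_pos: [0.4119, -0.2782, 0.1329]
orientation: [0.699, 0.105, -0.105, -0.699]
contact_force: [-0.4, -0.2, -0.8]
opening: 0.0343
```

```bash
python3 avg.py 8
```

```text
t 18.95 pos [ 0.4119 -0.2782  0.1329] op 0.0346 j6 0.514
Fworld [-1.15 -0.19 -1.18] sd [0.46 0.45 0.39] Ftool [-1.16  1.18  0.16]
Tz 0.0676 sd 0.021 T [-0.097  0.337  0.068] tau6 0.0749 0.0478
Tz [0.086 0.046 0.044 0.085 0.101 0.049 0.05  0.08 ] tau6 [0.014 0.011 0.169 0.114 0.083 0.072 0.069 0.069]
```

Request:
arm_command(series=[[[-0.0001,0.0001,0],0],[[0,0,0],0.01],[[0,0,0],0.01],[[0,0,0],0.01],[[0,0,0],0.01],[[0,0,0],0.005],[[0,0,0],0.005]])

```text
clock: 19.65
ee_pos: [0.4119, -0.2782, 0.1328]
orientation: [0.702, 0.088, -0.088, -0.702]
contact_force: [-0.2, 0.8, -0.3]
opening: 0.0344
```

```bash
python3 avg.py 8
```

```text
t 20.0 pos [ 0.4119 -0.2782  0.1328] op 0.0345 j6 0.564
Fworld [-0.55  0.32  0.86] sd [0.41 0.77 0.47] Ftool [-0.45 -0.86  0.44]
Tz 0.0883 sd 0.025 T [0.041 0.149 0.088] tau6 0.0914 0.0465
Tz [0.12  0.12  0.106 0.087 0.071 0.089 0.074 0.04 ] tau6 [0.035 0.028 0.184 0.129 0.099 0.088 0.085 0.084]
```

Request:
arm_command(series=[[[0,0,0],0],[[0,0,0],0],[[0,0,0],0],[[0,0,0],0],[[0,0,0],0]], hand=0.2)

```text
clock: 20.5
ee_pos: [0.4119, -0.2782, 0.1328]
orientation: [0.702, 0.088, -0.088, -0.702]
contact_force: [0.5, -0.6, 0.2]
opening: 0.0686
```

```bash
python3 avg.py 3; python3 look.py w9
```

```text
t 20.6 pos [ 0.4119 -0.2782  0.1328] op 0.0683 j6 0.564
Fworld [0.27 0.17 0.17] sd [0.27 0.56 0.05] Ftool [ 0.3  -0.17  0.1 ]
Tz -0.0137 sd 0.01 T [-0.009  0.008 -0.014] tau6 0.0002 0.0001
Tz [-0.015 -0.001 -0.025] tau6 [0. 0. 0.]
F tool [-0.01 -0.12  0.45] T [-0.014  0.005 -0.025]
```

View pics/w9.png

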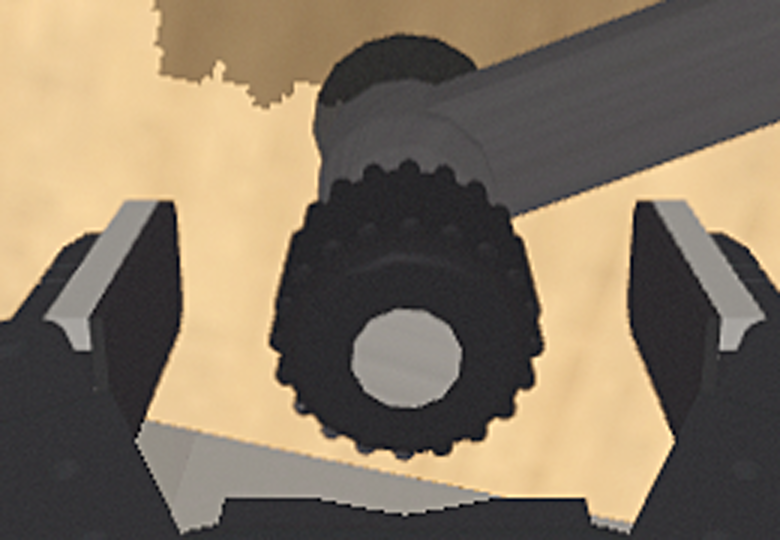

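Request:
arm_command(series=[[[0,-0.0001,0],0],[[0,0,0],0],[[0,0,0],0],[[0,0,0],0],[[0,0,0],0],[[0,0,0],0]], hand=0.65, force=20)

```text
clock: 21.25
ee_pos: [0.412, -0.2782, 0.133]
orientation: [0.702, 0.088, -0.088, -0.702]
contact_force: [0.0, 1.0, 2.5]
opening: 0.0345
```

```bash
python3 avg.py 5
```

```text
t 21.45 pos [ 0.412  -0.2783  0.1329] op 0.034 j6 0.564
Fworld [0.76 0.71 2.9 ] sd [0.54 0.15 0.55] Ftool [ 0.92 -2.9   0.5 ]
Tz -0.0034 sd 0.038 T [ 0.091 -0.095 -0.003] tau6 -0.0003 0.0001
Tz [-0.001  0.042 -0.06   0.033 -0.031] tau6 [-0. -0. -0. -0. -0.]
```

Request:
arm_command(series=[[[0,-0.00015,0],0],[[0,0,0],0.01],[[0,0,0],0.015],[[0,0,0],0.015],[[0,0,0],0.01],[[0,0,0],0.01],[[0,0,0],0.01],[[0,0,0],0.005],[[0,0,0],0.005]])

```text
clock: 22.35
ee_pos: [0.4119, -0.2782, 0.133]
orientation: [-0.705, -0.06, 0.06, 0.705]
contact_force: [2.4, 0.3, -0.9]
opening: 0.0345
```

```bash
python3 avg.py 8
```

```text
t 22.7 pos [ 0.4119 -0.2782  0.133 ] op 0.0344 j6 0.644
Fworld [ 2.66  0.56 -1.18] sd [0.51 0.2  0.55] Ftool [2.72 1.18 0.1 ]
Tz 0.0982 sd 0.027 T [ 0.097 -0.519  0.098] tau6 0.1001 0.0477
Tz [0.09  0.122 0.072 0.11  0.1   0.091 0.055 0.146] tau6 [0.041 0.035 0.194 0.139 0.108 0.097 0.094 0.093]
```

Request:
arm_command(series=[[[0,0,0],0],[[0,0,0],0],[[0,0,0],0],[[0,0,0],0],[[0,0,0],0]], hand=0.1)

```text
clock: 23.2
ee_pos: [0.4119, -0.2782, 0.133]
orientation: [0.705, 0.06, -0.06, -0.705]
contact_force: [0.4, 0.1, -1.0]
opening: 0.0768
```

Request:
arm_command(series=[[[0,-0.01,0],0],[[0,-0.02,0],0],[[0,-0.03,0],0],[[0,-0.04,0],0],[[0,-0.04,0],0],[[0,-0.03,0],0],[[0,0,0],0],[[0,0,0],0]])

```text
clock: 24.0
ee_pos: [0.4119, -0.2782, 0.3036]
orientation: [0.705, 0.06, -0.059, -0.704]
contact_force: [-1.0, 0.2, -1.4]
opening: 0.0767
```

```bash
python3 st.py; python3 -c "
from h import *
cv2.imwrite('pics/w10.png',r.read_camera('wrist')[:,:,::-1])
cv2.imwrite('pics/t10.png',r.read_camera('top')[145:265,290:420,::-1].repeat(4,0).repeat(4,1))"
```

```text
t 24.0 pos [ 0.4119 -0.2782  0.3036] op 0.0767
toolX az 9.68 toolY [ 8.e-04 -8.e-04 -1.e+00] toolZ az 99.68
j [-0.758  0.215 -0.116  1.239 -0.     0.644] F [-1.02  0.19 -1.45] T [-0.026 -0.038 -0.069] tau6 0.0
```

View pics/w10.png

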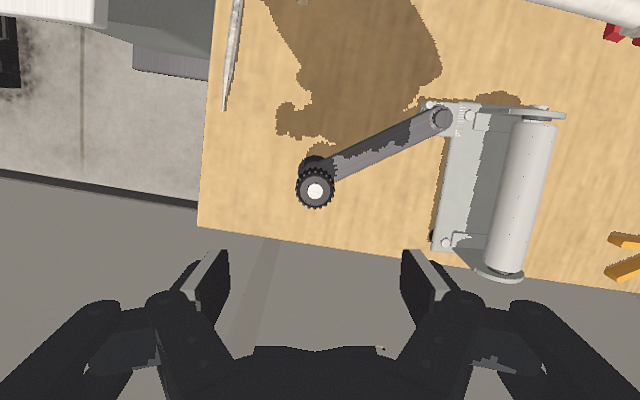

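View pics/t10.png

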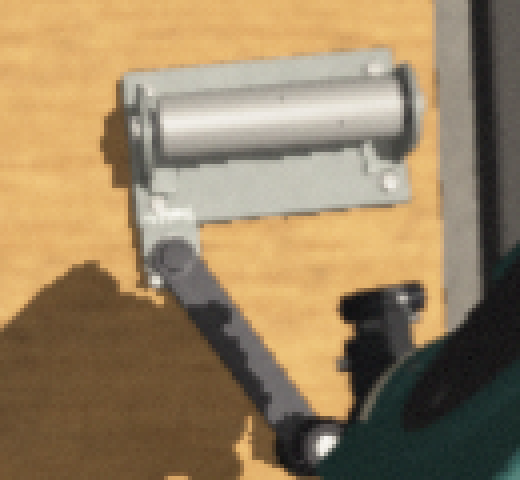

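Run:
```python
from h import *
s=r.sense()
k=plane("wrist",(315,191),.093,s);pv=plane("wrist",(441,118),.048,s)
b1=plane("wrist",(469,115),.024,s);b2=plane("wrist",(446,243),.024,s)
print(k,pv,b1,b2,np.linalg.norm((k-pv)[:2]),np.linalg.norm(b1-b2))
d=b1-b2;yaw=np.arctan2(-d[0],d[1]);print("yaw",yaw)
M=np.array([[np.cos(yaw),-np.sin(yaw)],[np.sin(yaw),np.cos(yaw)]])
for P in (pv[:2], b1[:2]+M@np.array([-.036,-.006]), np.array([.525,-.198])):
    l=M.T@(k[:2]-P);print("a",np.arctan2(-l[0],-l[1]),np.linalg.norm(l))
# before/after stand shift in top image
a=cv2.imread("pics/top0.png",0)[145:205,315:400];b=cv2.imread("pics/t10.png",0)[::4,::4][0:60,25:110]
print("shift px",cv2.phaseCorrelate(a.astype(np.float32),b.astype(np.float32)))
```

```text
[ 0.41184614 -0.27938888  0.093     ] [ 0.52238574 -0.19745327  0.048     ] [ 0.56000763 -0.18805069  0.024     ] [ 0.57496467 -0.33161097  0.024     ] 0.13759522816917377 0.14433734375978186
yaw 0.10381194989622042
a 1.0367416578724329 0.13759522816917377
a 1.048859012583657 0.13938759244762336
a 1.0510620871136447 0.13938416787593422
shift px ((-0.021074178428044377, 0.09060765568966289), 0.8840473224498607)
```

```bash
python3 -c "
from cell import r
print(r.hand_in()); print(r.sense()['clock'])"
```

```text
the job is handed in; nothing more can be done
None
the job is handed in; nothing more can be done
```

The leg is swung out to its stop and the foot is screwed down until it bears on the bench. The gripper has let go, and the job was handed in at about 24 s. I got no verdict back.

**Swing:** I pushed the knob round its arc with one finger. At the expected stop position the push force rose from about 2 N to about 5 N.

**Foot:** I gripped the knob at 20 N and turned it clockwise about 2.5 rad, following it down. The turning moment rose from about 0.03–0.04 N m running free to 0.094 N m. That suggests about 5–6 N under the pad after release. The moment was still rising with turning when I stopped, so the stand had not started to lift.

**Last checks:**
- **Leg:** pictures put the angle at 1.04 to 1.05 rad, above the required 1.01. The lowest figure came from a slightly inconsistent pivot point.
- **Stand:** its shift in the top camera was about 0.1 pixel, roughly 0.2 mm.
- **Arm:** 170 mm above the grip height, clear of everything.
- **Foot load:** this is the least certain figure. The settled moment readings varied by about 0.02 N m with how each turn ended, and the grip itself pushed or pulled the knob by 1–4 N. After the first release I gripped again and turned another 0.08 rad, so that the foot stays well above 1 N.
- **Not measured:** stand tilt, and the positions of the wooden blocks and bench dog. The arm never went near the blocks or the dog.

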